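Set up an acetate blank and its pattern on the routing jig

TASK

Lay the tortoiseshell acetate blank flat on the blue bed of the routing jig with its edges flush with the bed all round, let go of it, and then set the steel spectacle pattern on top of the blank, red handle up, its edges flush with the blank all round. Set both plates down without dropping them, and leave the jar, the spectacles and the screwdriver where they are.

Things in the scene. Friction and masses are not known exactly. Their poses are not given: they have to be found in the camera images.
- blank: brown tortoiseshell plate, 150 (x) x 60 (y) x 10 (z) mm, 0.12 kg. Origin: centre of its underside; x along its length, z out of its top face. Starts lying on a sloped stand, 25 deg from level, +x up the slope, lower end on the lip. Can be gripped across its 60 mm width at mid-length, where stand and jig leave room for fingers. Half a turn about z makes no difference.
- pattern: steel plate, 150 (x) x 60 (y) x 8 (z) mm, 0.2 kg, with two round 44 mm windows at x = +-37 mm and a red handle block upright on its middle, 24 (x) x 18 (y) mm, from 8 to 44 mm above the underside. Origin: centre of its underside; z up through the handle. Starts on the other sloped stand, 25 deg from level, handle outwards, +x up the slope.
- pattern_grip (a point): point in the middle of the pattern's red handle, 30 mm above the pattern's underside and 22 mm above its top face; axes as the pattern's
- jig: fixed jig. Aluminium foot plate 190 (x) x 110 (y) x 12 mm; on it a blue bed 150 (x) x 60 (y) mm, top 48 mm above the table. Over the middle 60 mm of its length the bed is only 32 mm wide, so fingers can reach 36 mm down beside it. Origin: centre of its underside; x along the bed's length.
- jig_top (a point): centre of the top face of the jig's blue bed, 48 mm above the table; axes as the jig's
- stand_a: fixed plywood stand carrying the blank: foot 150 x 90 x 12 mm; a rest 166 mm long and only 34 mm wide (the plate overhangs 13 mm each side), rising 25 deg towards the stand's +x; the low end, with a 6 mm lip, is on the robot's side. Origin: centre of its underside.
- stand_b: the same kind of stand, carrying the pattern
- stand_a_rest (a point): middle of the sloped top of stand_a's rest, 90 mm above the table
- stand_b_rest (a point): middle of the sloped top of stand_b's rest, 90 mm above the table
- jar: amber jar with white cap, 54 mm across, 75 mm high, origin at the centre of its underside; leave alone
- spectacles: black spectacles standing open on the bench, about 130 mm wide (y), 135 mm deep (x), 42 mm high; leave alone
- screwdriver: screwdriver lying on the bench, 160 mm long along its x; leave alone
There are look-alikes about, which are no part of the job. Of the things that look like the pattern, the middle-sized one is meant.

How it is judged:
By the outcome, as a careful person would: the job done as asked, in the order asked, and still so for the second after the job is handed in, with the robot touching nothing.
It also fails if it takes over 54 s, if anything falls off the work surface, if the arm or the gripper's body presses on something with over 40 N, if the wrist force passes 120 N, or if a joint passes its speed limit or range.

ROBOT

A 6-joint arm with a two-finger parallel gripper is mounted at the origin on the work surface. World frame = base frame: x ahead of the robot, y to its left, z up, the work surface at z = 0. Lengths are in m, angles in rad, forces in N, time in s.
With the tool pointing down it reaches from about 0.35 to 0.975 m from the base axis. Payload 4.9 kg.
Tool frame: the origin (TCP) lies where the fingers leave the gripper's body, on its centre line; the fingertips stand 73 mm ahead of it and the grasp point (between the pads) lies 54 mm ahead of it; z points along the fingers, y is the direction in which the jaws open and shut (so a half turn about z gives the same grasp; the last joint's range is limited). The gripper opens to 85 mm and grips with 20 to 120 N. Pads are 22 mm wide; open, the fingers measure 114 mm over their backs; the gripper's body (76 mm by 85 mm) begins 54 mm behind the grasp point. The pads swing forward as they close: fully open they stand 13 mm farther back than shut.
Start: joints at [-1.222, 0.053, 1.613, -0, 1.476, -0.119], TCP at [0.282, -0.558, 0.304] pointing down, gripper open.
Joint ranges: [-3.01, 3.01], [-1.01, 2.22], [0.06, 2.58], [-1.02, 4.17], [0.09, 2.62], [-3.14, 3.14]. Speed limits (rad/s): [2.57, 2.57, 3.14, 3.14, 3.14, 3.14].

INTERFACE

Orientations are given as a rotation vector (axis times angle).
In Python, from station import monitor, vision, workorder gives the robot as it stands.
- The arm moves only by the tool arm_command, never from a script. Its argument "rows" is text: rows parted by semicolons, each of 6 numbers parted by spaces: the shift along the world's x, y, z in mm, then the turn, a rotation vector about the world's x, y, z in degrees. In form: tx ty tz wx wy wz; .... A call has 1 to 12 rows; each row is the pose to reach, as a shift and turn from the pose measured when the call began; what a row does not reach only later rows make up. A row lasts 1/8 s, in which the tool goes at most 62.5 mm and 10.7 degrees, less where a joint would pass 70% of its speed; a pose out of reach is approached as far as the arm can. A call with a gripper value outside its range is refused whole. "jaw" is the opening, from 0 (shut) to 1 (fully open), set as the call begins (left out, the last holds). The fingers move at their own pace and stop on an object; "squeeze" is the grip in N (left out, the last holds). Time passes only in rows, so rows that repeat a pose let the fingers close. It gives the time, the measured TCP pose, the force and the opening at its end, in the units of the state.
- monitor.get_obs(): the state, without advancing time (a new reading comes with each control period).
- vision.get_image(name): name is "side" or "top"; returns a dict with "frame" (384x512x3 uint8, red, green, blue), "vfov" (degrees; the focal length in pixels is half the picture's height over the tangent of half this angle, whatever the lens; pixels are square), "cx", "cy" (the principal point, pixels), "distortion" ([k1, k2, p1, p2, k3] as OpenCV has them; the pictures are not rectified), "R" (3x3) and "t" (3): a world point X has camera coordinates R X + t. Camera axes: x right, y down, z forward; pixel columns grow to the right and rows downward; lengths in m; the calibration is good to about 2 mm. A picture is of the moment at which its call begins. There is no depth.
- workorder.finish_job(): hands the job in, once; it reports no verdict.
The state is a dict: "t": time; "q": joint angles; "dq": joint speeds; "effort": joint torques, N m; "tool_pos": TCP position; "tool_rot": TCP orientation; "contact_force": force on the tool from outside, world axes, zero at the start; "wrist_torque": the same for the moment, N m; "opening": finger opening in m.
Only numpy, scipy, OpenCV 4.12 (cv2) and the standard library are available. Lean on these libraries where they do the work, as an engineer would, in place of code of your own. Each camera call takes 0.05 s, during which the arm holds its last target. There are 200 camera calls.

## Working session

There is one attempt and no reset: what is moved stays moved. The work goes in short steps, Python scripts to look and compute and a tool call to move; the robot and the scene stay as the last step left them, time stands still between calls to the robot, and variables do not carry over. Pictures are saved under pics/ and viewed, about 8 in all and at most 12, crops included, and the job is handed in when it is done.

Besides the shell and the picture viewer there is one more tool, called after ">>>" as name(argument=value, ...), one argument or row to a line, values as JSON. arm_command: Moves the arm, as the interface text tells. Its arguments: {"type":"object","properties":{"rows":{"type":"string"},"jaw":{"type":"number"},"squeeze":{"type":"number"}},"required":["rows"]}

```bash
ls; mkdir -p pics
python3 - <<'E'
from station import monitor, vision
import cv2,pickle
o=monitor.get_obs();print({k:o[k] for k in('t','tool_pos','tool_rot','contact_force','opening')})
for n in('top','side'):
    d=vision.get_image(n);pickle.dump(d,open(f'{n}0.pkl','wb'))
    cv2.imwrite(f'pics/{n}0.png',cv2.resize(d['frame'][:,:,::-1],(800,600),interpolation=cv2.INTER_CUBIC))
    print(n,d['vfov'],d['cx'],d['cy'],d['distortion'],d['R'],d['t'])
E
```

```text
pics
{'t': 0.0, 'tool_pos': array([ 0.28166047, -0.55739405,  0.30265585]), 'tool_rot': array([-3.05402497e+00, -7.27655125e-01,  3.94835747e-04]), 'contact_force': array([0.01285048, 0.04314821, 0.30221212]), 'opening': 0.08501847156300328}
top 44.693967489340174 253.57285575863642 189.70665207088894 [-0.01332071  0.          0.          0.          0.        ] [[ 0.01993763 -0.99979319 -0.0040075 ]
 [-0.99675538 -0.0195641  -0.07807664]
 [ 0.07798209  0.00555116 -0.9969393 ]] [0.04142237 0.55241509 1.19219416]
side 56.447734726303565 253.49239142312177 188.5950391215491 [-0.11177682  0.          0.          0.          0.        ] [[-0.98767734 -0.15557622 -0.01701507]
 [-0.08151652  0.60419939 -0.79265261]
 [ 0.13359839 -0.78149801 -0.60943608]] [0.52731439 0.08649554 1.10893477]
```

View pics/top0.png

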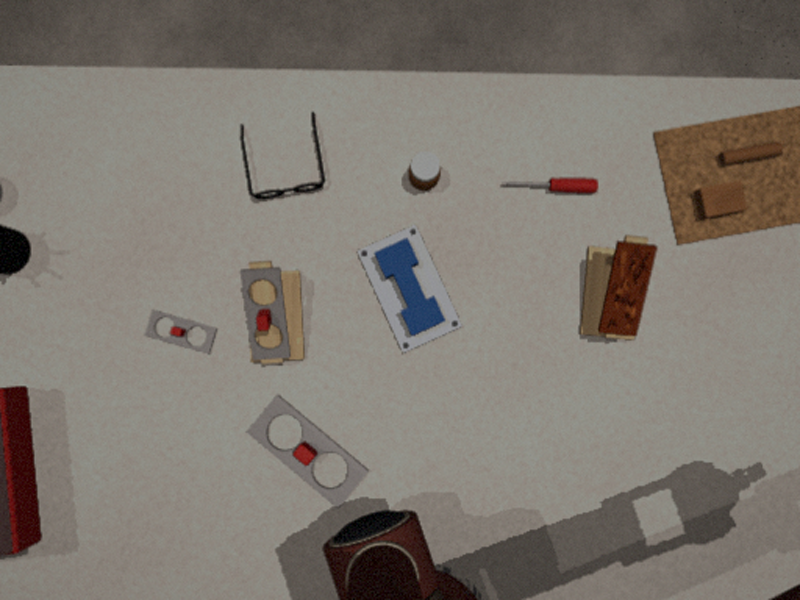

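View pics/side0.png

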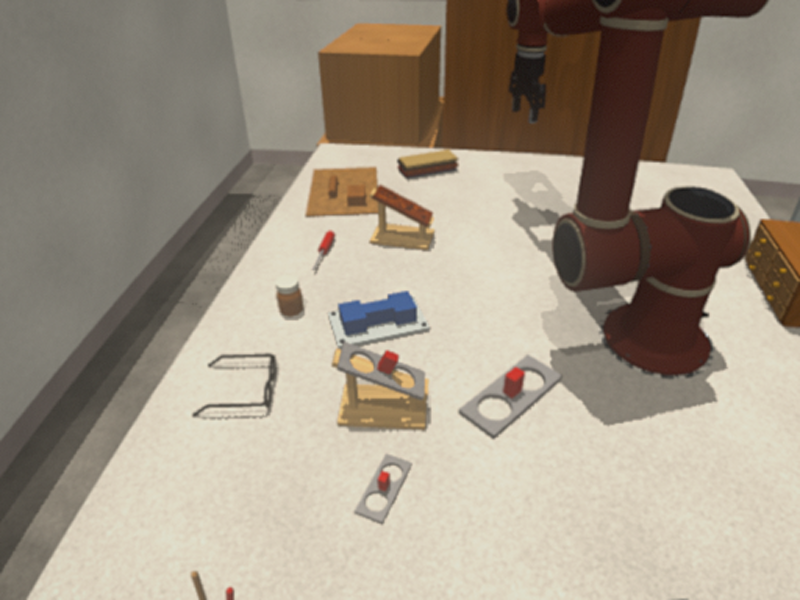

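Three things look like the pattern in the top picture: a small one at (180,332), one on the stand at (263,315), and a large one at (307,450). The middle-sized one is on the stand, which also matches the description. The blank is at (628,288) and the jig at (408,290). I'll confirm this in an enlarged montage of both views.

Run:
```python
import cv2,pickle,numpy as np
t=pickle.load(open('top0.pkl','rb'))['frame'];s=pickle.load(open('side0.pkl','rb'))['frame']
f=lambda im,x,y,w,h:cv2.resize(im[y:y+h,x:x+w,::-1],None,fx=4,fy=4,interpolation=cv2.INTER_CUBIC)
a=np.hstack([f(t,370,145,60,90),f(t,225,140,75,90),f(t,145,160,65,90)])
b=np.hstack([f(s,232,112,50,60),f(s,205,178,75,60),f(s,205,215,75,60)])
m=np.clip(np.vstack([a,b]).astype(float)*1.6,0,255).astype(np.uint8)
for i in range(0,800,40):m[358:362,i]=(0,255,0)
cv2.imwrite('pics/m0.png',m);print(m.shape)
```

```text
(600, 800, 3)
```

View pics/m0.png

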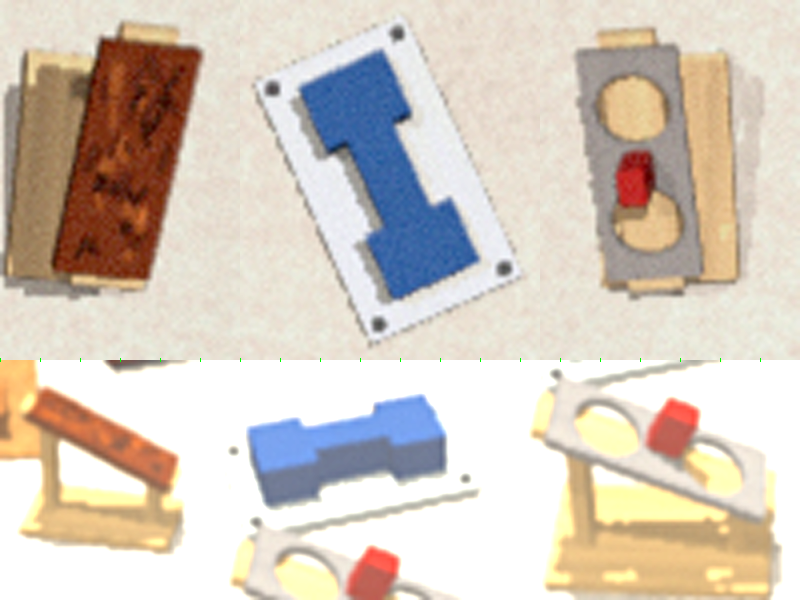

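The middle-sized pattern is the one on the stand, at montage (640,165) in the top view and (660,440) in the side view. It is about as long as the blank and the bed. The blank is at (130,160) and the blue bed at (390,175). Next I'll fit box silhouettes to colour masks in both views.

```bash
cat > h.py <<'E'
import cv2,pickle,numpy as np
from scipy.optimize import least_squares
from scipy.spatial.transform import Rotation as Ro
def K(d):
    f=192/np.tan(np.radians(d['vfov']/2));return np.array([[f,0,d['cx']],[0,f,d['cy']],[0,0,1.]])
def proj(d,X):
    return cv2.projectPoints(np.asarray(X,float).reshape(-1,1,3),cv2.Rodrigues(np.asarray(d['R']))[0],np.asarray(d['t'],float),K(d),np.asarray(d['distortion'],float))[0][:,0]
def box(L,W,z0,z1):return np.array([[x,y,z] for x in(-L/2,L/2) for y in(-W/2,W/2) for z in(z0,z1)])
def hullpts(d,roi,kind,n=120):
    x,y,w,h=roi;im=cv2.resize(d['frame'][y:y+h,x:x+w],None,fx=4,fy=4,interpolation=cv2.INTER_CUBIC)
    hsv=cv2.cvtColor(cv2.GaussianBlur(im,(0,0),2),cv2.COLOR_RGB2HSV).astype(int);H,S,V=hsv[...,0],hsv[...,1],hsv[...,2]
    m=kind(H,S,V).astype(np.uint8)
    m=cv2.morphologyEx(m,cv2.MORPH_OPEN,np.ones((7,7)))
    c=max(cv2.findContours(m,cv2.RETR_EXTERNAL,cv2.CHAIN_APPROX_NONE)[0],key=cv2.contourArea)
    c=cv2.convexHull(c)[:,0].astype(float);c=np.vstack([c,c[:1]])
    s=np.r_[0,np.cumsum(np.linalg.norm(np.diff(c,axis=0),axis=1))];q=np.linspace(0,s[-1],n,endpoint=False)
    p=np.c_[np.interp(q,s,c[:,0]),np.interp(q,s,c[:,1])]
    return (p+.5)/4-.5+[x,y]
def resid(d,P,X):
    hl=cv2.convexHull(proj(d,X).astype(np.float32))
    return np.array([cv2.pointPolygonTest(hl,(float(a),float(b)),True) for a,b in P])
E
cat > fit0.py <<'E'
from h import *
D={n:pickle.load(open(f'{n}0.pkl','rb')) for n in('top','side')}
blue=lambda H,S,V:(H>100)&(H<125)&(S>100)
brown=lambda H,S,V:((H<14)|(H>172))&(S>130)&(V<150)
grey=lambda H,S,V:(S<45)&(V>50)&(V<TH)
objs={'jig':(box(.15,.06,.012,.048),blue,(225,140,75,90),(205,178,75,42),0,[.55,0,0,.4]),
'blank':(box(.15,.06,0,.01),brown,(370,145,60,90),(232,112,50,34),25,[.55,-.28,.09,-.2]),
'pattern':(box(.15,.06,0,.008),grey,(145,160,65,90),(205,215,75,50),25,[.52,.25,.09,.1])}
def pose(p,tilt):return Ro.from_euler('z',p[3])*Ro.from_euler('y',-tilt,degrees=True),p[:3]
over=[]
for n,(B,k,rt,rs,tilt,p0) in objs.items():
    P={}
    for v,r in(('top',rt),('side',rs)):
        x,y,w,h=r;V=cv2.cvtColor(D[v]['frame'],cv2.COLOR_RGB2HSV)[y:y+h,x:x+w,2]
        TH=np.percentile(V,95)*(.78 if v=='top' else .82);P[v]=hullpts(D[v],r,k)
    for views in(('top','side'),('top',),('side',)):
        zf=n!='jig' and len(views)==2
        def f(p):
            p=p.copy()
            if n=='jig':p[2]=0
            R,t=pose(p,tilt);return np.concatenate([resid(D[v],P[v],R.apply(B)+t) for v in views]+[[0 if zf else (p[2]-pz)*300]])
        if len(views)==2: pz=0
        s=least_squares(f,p0,loss='soft_l1',f_scale=.5,diff_step=1e-3,x_scale=[.01,.01,.01,.1])
        if len(views)==2: pz=s.x[2];best=s.x
        r=f(s.x);print(n,views,np.round(s.x,4),'deg',round(np.degrees(s.x[3]),2),'rms',round(np.sqrt(np.mean(r**2)),2))
    over.append((P,pose(best,tilt)[0].apply(B)+best[:3],rt,rs))
def draw(v,P,X,r):
    x,y,w,h=r;im=np.clip(cv2.resize(D[v]['frame'][y:y+h,x:x+w,::-1],None,fx=4,fy=4).astype(float)*1.5,0,255).astype(np.uint8)
    g=lambda q:np.round((q-[x,y]+.5)*4-.5).astype(int)
    for a in g(P[v]):cv2.circle(im,tuple(int(c) for c in a),1,(0,255,0),-1)
    cv2.polylines(im,[cv2.convexHull(g(proj(D[v],X)).astype(np.int32))],True,(255,0,255),1)
    return im
pad=lambda im,h:cv2.copyMakeBorder(im,0,h-im.shape[0],0,0,cv2.BORDER_CONSTANT)
a=np.hstack([draw('top',P,X,rt) for P,X,rt,rs in over]);b=np.hstack([pad(draw('side',P,X,rs),200) for P,X,rt,rs in over])
cv2.imwrite('pics/o0.png',np.vstack([a,b]))
E
python3 fit0.py
```

```text
jig ('top', 'side') [0.567  0.032  0.0653 0.4329] deg 24.8 rms 3.88
jig ('top',) [ 0.5671  0.0319 -0.004   0.4404] deg 25.23 rms 1.85
jig ('side',) [0.5687 0.0079 0.     0.7951] deg 45.55 rms 4.73
blank ('top', 'side') [ 0.5667 -0.3069  0.0895 -0.0747] deg -4.28 rms 0.97
blank ('top',) [ 0.5675 -0.3103  0.078  -0.0886] deg -5.08 rms 0.45
blank ('side',) [ 0.5774 -0.3703  0.0578  0.0642] deg 3.68 rms 1.17
pattern ('top', 'side') [0.5172 0.2559 0.0979 0.0677] deg 3.88 rms 3.95
pattern ('top',) [0.5166 0.2569 0.0909 0.074 ] deg 4.24 rms 0.38
pattern ('side',) [0.5136 0.2828 0.128  0.0011] deg 0.06 rms 5.23
```

View pics/o0.png

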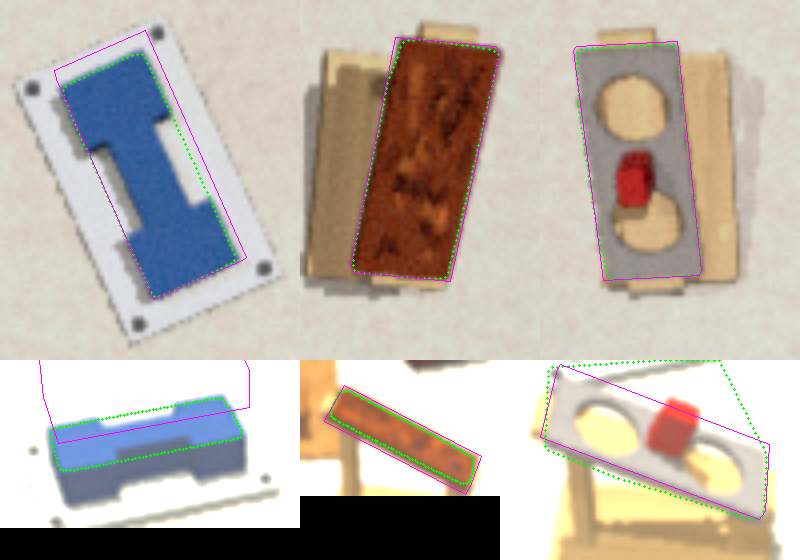

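The top-view fits are good. In the side view the jig mask covers only the top face, the blank mask is too small, and the pattern mask leaks onto the jig foot. I'll fix those masks and add a dilation offset as a free parameter per view.

```bash
python3 - <<'E'
s=open('fit0.py').read()
s=s.replace("box(.15,.06,.012,.048)","box(.15,.06,.048,.048)")
s=s.replace("(.78 if v=='top' else .82)","(.78 if v=='top' else .74)").replace("(205,215,75,50)","(207,218,72,46)")
s=s.replace("(S>130)&(V<150)","(S>120)&(V<190)")
s=s.replace("np.concatenate([resid(D[v],P[v],R.apply(B)+t) for v in views]+[[0 if zf else (p[2]-pz)*300]])",
 "np.concatenate([resid(D[v],P[v],R.apply(B)+t)-p[4+i] for i,v in enumerate(views)]+[[0 if zf else (p[2]-pz)*300]]+[p[4:]*3])")
s=s.replace("least_squares(f,p0,","least_squares(f,p0+[0.,0.],").replace("x_scale=[.01,.01,.01,.1]","x_scale=[.01,.01,.01,.1,1,1]").replace("diff_step=1e-3","diff_step=1e-4")
open('fit0.py','w').write(s)
E
python3 fit0.py
```

```text
jig ('top', 'side') [0.567  0.0327 0.0181 0.44   0.3169 0.4797] deg 25.21 rms 0.45
jig ('top',) [ 0.5667  0.0322 -0.0326  0.4415  0.3206  0.    ] deg 25.29 rms 0.52
jig ('side',) [ 0.568   0.0344 -0.0098  0.4322  0.4993  0.    ] deg 24.76 rms 0.52
blank ('top', 'side') [ 0.5664 -0.3062  0.0911 -0.0845  0.2111  0.8097] deg -4.84 rms 0.34
blank ('top',) [ 0.5662 -0.3063  0.0909 -0.0894  0.2183  0.    ] deg -5.12 rms 0.26
blank ('side',) [ 0.5678 -0.3059  0.092  -0.0319  0.6853  0.    ] deg -1.83 rms 0.3
pattern ('top', 'side') [ 0.5167  0.256   0.0962  0.0754  0.093  -1.1751] deg 4.32 rms 1.35
pattern ('top',) [0.5165 0.2566 0.093  0.0738 0.0469 0.    ] deg 4.23 rms 0.34
pattern ('side',) [ 0.5303  0.2022  0.043   0.0951 -2.317   0.    ] deg 5.45 rms 2.2Traceback (most recent call last):
  File "fit0.py", line 35, in <module>
    cv2.imwrite('pics/o0.png',np.vstack([a,b]))
                              ~~~~~~~~~^^^^^^^
    return _nx.concatenate(arrs, 0, dtype=dtype, casting=casting)
           ~~~~~~~~~~~~~~~^^^^^^^^^^^^^^^^^^^^^^^^^^^^^^^^^^^^^^^
ValueError: all the input array dimensions except for the concatenation axis must match exactly, but along dimension 1, the array at index 0 has size 800 and the array at index 1 has size 788
```

The fits now agree across views. The second viewing of o0.png was a stale copy, because the script crashed before writing it.
- **Jig:** (0.567, 0.0325), yaw 25.2°.
- **Blank:** (0.5664, −0.3062, 0.091), yaw −5°. Its height matches the 90 mm rest.
- **Pattern:** about (0.5165, 0.256, 0.092), yaw 4.3°.

I'll plan the blank grasp now.

```bash
cat >> h.py <<'E'
def Rplate(yaw,tilt):return Ro.from_euler('z',yaw,degrees=True)*Ro.from_euler('y',-tilt,degrees=True)
FL=Ro.from_euler('x',180,degrees=True)   # tool z = -plate z, tool x = plate x
def go(pos,R,note=''):
    """shift mm / turn deg from the present pose to TCP pos, tool orientation R"""
    from station import monitor
    o=monitor.get_obs();R0=Ro.from_rotvec(o['tool_rot'])
    print(note,'shift',np.round((np.asarray(pos)-o['tool_pos'])*1e3,1),'turn',np.round(np.degrees((R*R0.inv()).as_rotvec()),2))
E
python3 - <<'E'
from h import *
P=Rplate(-4.9,25);c=np.array([.5664,-.3062,.0905])+P.apply([0,0,.005])
T=P*FL
for s in(.13,.051):go(c+P.apply([0,0,s]),T,s)
print(P.apply([0,0,1]))
E
```

```text
0.13 shift [227.9 256.1 -89.9] turn [  4.71 -24.87 -31.21]
0.051 shift [ 261.1  253.3 -161.5] turn [  4.71 -24.87 -31.21]
[-0.42107372  0.03609875  0.90630779]
```

>>> arm_command(
  rows="28 32 -11 0.6 -3.1 -3.9; 57 64 -22 1.2 -6.2 -7.8; 85 96 -34 1.8 -9.3 -11.7; 114 128 -45 2.4 -12.4 -15.6; 142 160 -56 2.9 -15.5 -19.5; 171 192 -67 3.5 -18.7 -23.4; 199 224 -79 4.1 -21.8 -27.3; 228 256 -90 4.7 -24.9 -31.2; 228 256 -90 4.7 -24.9 -31.2; 228 256 -90 4.7 -24.9 -31.2",
  jaw=1,
  squeeze=40,
)

```text
t: 1.35
tool_pos: [0.5096, -0.3016, 0.2127]
tool_rot: [3.046, -0.129, 0.675]
contact_force: [0.3, -0.1, 0.4]
opening: 0.0852
```

Run:
```python
from h import *
from station import vision,monitor
P=Rplate(-4.9,25);c=np.array([.5664,-.3062,.0905])+P.apply([0,0,.005])
for s in(.13,.051):go(c+P.apply([0,0,s]),P*FL,s)
ims=[]
for n in('top','side'):
    d=vision.get_image(n);x,y,w,h={'top':(350,130,100,110),'side':(210,50,100,110)}[n]
    ims.append(cv2.resize(d['frame'][y:y+h,x:x+w,::-1],None,fx=4,fy=4,interpolation=cv2.INTER_CUBIC))
cv2.imwrite('pics/g1.png',np.hstack(ims))
```

```text
0.13 shift [-0.   0.2  0.1] turn [ 0.04  0.   -0.05]
0.051 shift [ 33.3  -2.6 -71.5] turn [ 0.04  0.   -0.05]
```

View pics/g1.png

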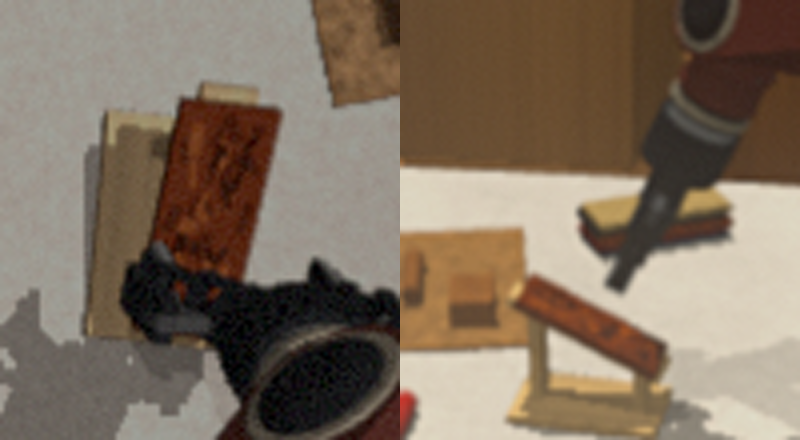

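The tool points square to the plate at its middle, with the fingertips at (620,280) in the side crop and the plate middle at (595,325). I'll go down along the normal and close.

>>> arm_command(
  rows="8 -0.7 -18 0 0 0; 17 -1.3 -36 0 0 0; 25 -2 -54 0 0 0; 33 -2.6 -71.5 0 0 0; 33 -2.6 -71.5 0 0 0; 33 -2.6 -71.5 0 0 0",
)

```text
t: 2.2
tool_pos: [0.5425, -0.306, 0.1429]
tool_rot: [3.043, -0.132, 0.678]
contact_force: [0.0, -1.1, 0.2]
opening: 0.0853
```

>>> arm_command(
  rows="0 0 0 0 0 0; 0 0 0 0 0 0; 0 0 0 0 0 0; 0 0 0 0 0 0; 0 0 0 0 0 0; 0 0 0 0 0 0",
  jaw=0.4,
  squeeze=40,
)

```text
t: 2.95
tool_pos: [0.5427, -0.3066, 0.1444]
tool_rot: [3.042, -0.132, 0.68]
contact_force: [-5.2, 1.3, 6.9]
opening: 0.0591
```

The opening stopped at 59 mm, so the plate is held. I'll lift along the normal.

>>> arm_command(
  rows="-4 0.4 9 0 0 0; -13 1 27 0 0 0; -21 2 45 0 0 0; -34 3 72 0 0 0; -46 4 100 0 0 0; -46 4 100 0 0 0; -46 4 100 0 0 0",
)

```text
t: 3.82
tool_pos: [0.4964, -0.3022, 0.2434]
tool_rot: [3.043, -0.132, 0.678]
contact_force: [-0.1, 0.5, -1.9]
opening: 0.0588
```

Run:
```python
from h import *
T=Rplate(25.2,0)*FL
go([.567,.0325,.048+.005+.0505+.08],T)
go([.567,.0325,.048+.005+.0505],T)
```

```text
shift [ 70.6 334.7 -59.9] turn [-4.31 25.05 29.67]
 shift [  70.6  334.7 -139.9] turn [-4.31 25.05 29.67]
```

>>> arm_command(
  rows="9 42 0 -0.5 3.1 3.7; 18 84 0 -1.1 6.3 7.4; 27 126 0 -1.6 9.4 11.1; 35 167 0 -2.2 12.5 14.8; 44 209 -5 -2.7 15.7 18.5; 53 251 -15 -3.2 18.8 22.3; 62 293 -30 -3.8 21.9 26; 71 335 -45 -4.3 25 29.7; 71 335 -60 -4.3 25 29.7; 71 335 -60 -4.3 25 29.7; 71 335 -60 -4.3 25 29.7",
)

```text
t: 5.2
tool_pos: [0.5672, 0.0319, 0.1831]
tool_rot: [-3.066, -0.684, -0.001]
contact_force: [0.3, -1.0, -0.3]
opening: 0.0591
```

```bash
cat > fitb.py <<'E'
# fit held/placed plate: python3 fitb.py kind tag z0 z1
import sys
from h import *
from station import vision,monitor
def run(tag,kind,B,rois,p0,zfree=True):
    D={n:vision.get_image(n) for n in('top','side')}
    P={v:hullpts(D[v],rois[v],kind) for v in rois}
    vs=list(rois)
    def f(p):
        X=Ro.from_euler('zyx',p[3:6]).apply(B)+p[:3]
        return np.concatenate([resid(D[v],P[v],X)-p[6+i] for i,v in enumerate(vs)]+[p[6:]*3,p[4:6]*20]+([] if zfree else [[(p[2]-p0[2])*2000]]))
    s=least_squares(f,list(p0)+[0,0,0,0],loss='soft_l1',f_scale=.4,diff_step=1e-4,x_scale=[.01,.01,.01,.1,.1,.1,1,1])
    r=f(s.x);print(tag,np.round(s.x[:3]*1e3,1),'ypr deg',np.round(np.degrees(s.x[3:6]),2),'off',np.round(s.x[6:],2),'rms',round(np.sqrt(np.mean(r**2)),2))
    ims=[]
    for v in rois:
        x,y,w,h=rois[v];im=np.clip(cv2.resize(D[v]['frame'][y:y+h,x:x+w,::-1],None,fx=4,fy=4,interpolation=cv2.INTER_CUBIC).astype(float)*1.3,0,255).astype(np.uint8)
        g=lambda q:np.round((q-[x,y]+.5)*4-.5).astype(int)
        for a in g(P[v]):cv2.circle(im,tuple(int(c) for c in a),1,(0,255,0),-1)
        cv2.polylines(im,[cv2.convexHull(g(proj(D[v],Ro.from_euler('zyx',s.x[3:6]).apply(B)+s.x[:3])).astype(np.int32))],True,(255,0,255),1)
        ims.append(im)
    H=max(i.shape[0] for i in ims);cv2.imwrite(f'pics/{tag}.png',np.hstack([cv2.copyMakeBorder(i,0,H-i.shape[0],0,0,cv2.BORDER_CONSTANT) for i in ims]))
    return s.x
brown=lambda H,S,V:((H<14)|(H>172))&(S>120)&(V<190)&(V>25)
E
python3 - <<'E'
from fitb import *
go([.567,.0325,.1835],Rplate(25.2,0)*FL)
run('b1',brown,box(.15,.06,0,.01),{'top':(205,120,105,115),'side':(195,120,95,100)},[.567,.0325,.128,.44,0,0])
E
```

```text
shift [-0.2  0.6  0.4] turn [-0.03  0.01  0.06]Traceback (most recent call last):
  File "<stdin>", line 3, in <module>
  File "fitb.py", line 12, in run
    s=least_squares(f,list(p0)+[0,0,0,0],loss='soft_l1',f_scale=.4,diff_step=1e-4,x_scale=[.01,.01,.01,.1,.1,.1,1,1])
    return func(*args, **kwargs)
    x_scale = check_x_scale(x_scale, x0, method)
    raise ValueError("Inconsistent shapes between `x_scale` and `x0`.")
ValueError: Inconsistent shapes between `x_scale` and `x0`.
```

```bash
sed -i 's/list(p0)+\[0,0,0,0\]/list(p0)+[0,0]/' fitb.py
python3 - <<'E'
from fitb import *
run('b1',brown,box(.15,.06,0,.01),{'top':(205,120,105,115),'side':(195,120,95,100)},[.567,.0325,.128,.44,0,0])
E
```

```text
b1 [556.2  30.5 111.4] ypr deg [-3.97  0.   -0.  ] off [-19.95   0.55] rms 5.21
```

View pics/b1.png

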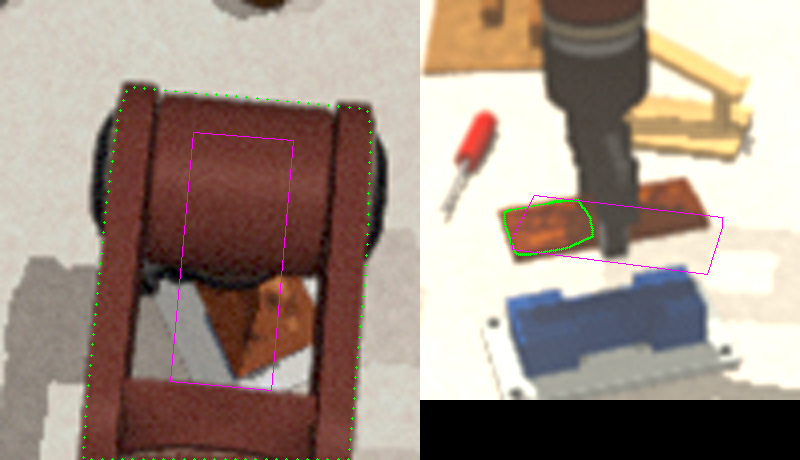

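The arm hides most of the plate from above. The side view shows both halves, and the top view shows the near-left corner at (240,378). I'll fit using the side hull, both pieces, plus that corner.

Run:
```python
from h import *
from station import vision
d=vision.get_image('side');dt=vision.get_image('top')
x,y,w,h=210,160,70,30
im=cv2.resize(d['frame'][y:y+h,x:x+w],None,fx=4,fy=4,interpolation=cv2.INTER_CUBIC)
H,S,V=[c.astype(int) for c in cv2.split(cv2.cvtColor(cv2.GaussianBlur(im,(0,0),1.5),cv2.COLOR_RGB2HSV))]
m=(((H<14)|(H>172))&(S>110)&(V<190)&(V>30)).astype(np.uint8);m=cv2.morphologyEx(m,cv2.MORPH_OPEN,np.ones((5,5)))
cs=[c for c in cv2.findContours(m,0,1)[0] if cv2.contourArea(c)>300];print([ (cv2.contourArea(c),cv2.boundingRect(c)) for c in cs])
c=cv2.convexHull(np.vstack(cs))[:,0].astype(float);c=np.vstack([c,c[:1]])
s=np.r_[0,np.cumsum(np.linalg.norm(np.diff(c,axis=0),axis=1))];q=np.linspace(0,s[-1],120)
P=(np.c_[np.interp(q,s,c[:,0]),np.interp(q,s,c[:,1])]+.5)/4-.5+[x,y]
B=box(.15,.06,0,.01);uv=np.array([264.6,214.1])
for fixyaw in(1,0):
    def f(p):
        R=Ro.from_euler('z',p[3]);
        return np.r_[resid(d,P,R.apply(B)+p[:3])-p[4],(proj(dt,R.apply([[-.075,.03,.01]])+p[:3])[0]-uv)*3,p[4],(p[3]-np.radians(25.2))*(1e4 if fixyaw else 1),(p[2]-.127)*300]
    r=least_squares(f,[.567,.0325,.127,.44,0],loss='soft_l1',f_scale=.4,diff_step=1e-4,x_scale=[.01,.01,.01,.1,1])
    print(np.round(r.x[:3]*1e3,1),np.degrees(r.x[3]),r.x[4],np.sqrt(np.mean(f(r.x)**2)))
```

```text
[(3942.0, (22, 39, 93, 58)), (2672.5, (155, 20, 70, 55))]
[567.3  29.6 124.9] 25.199981164874494 0.9702269299144031 0.19476784216448917
[567.4  29.2 124.6] 24.888729994322222 0.9665485679388206 0.19477856473213662
```

The fit puts the plate centre about 1 mm back along its length from the TCP, which agrees with the grasp geometry. Its underside is about 124.5 mm up, 76.5 mm above the bed. I'll go down 70 mm with a small correction and check close up.

>>> arm_command(
  rows="0.7 1.4 -20 0 0 0; 0.7 1.4 -40 0 0 0; 0.7 1.4 -60 0 0 0; 0.7 1.4 -70 0 0 0; 0.7 1.4 -70 0 0 0; 0.7 1.4 -70 0 0 0",
)

```text
t: 6.25
tool_pos: [0.5689, 0.0336, 0.1147]
tool_rot: [3.066, 0.685, 0.005]
contact_force: [0.0, -0.1, -1.7]
opening: 0.059
```

Run:
```python
from h import *
from station import vision
go([.567,.0325,.113],Rplate(25.2,0)*FL)
ims=[]
for n,(x,y,w,h,k) in {'side':(205,168,75,55,7),'top':(225,180,55,40,5)}.items():
    d=vision.get_image(n);pickle.dump(d,open(n+'2.pkl','wb'))
    ims.append(np.clip(cv2.resize(d['frame'][y:y+h,x:x+w,::-1],None,fx=k,fy=k,interpolation=cv2.INTER_CUBIC)*1.2,0,255))
H=max(i.shape[0] for i in ims);cv2.imwrite('pics/b2.png',np.hstack([cv2.copyMakeBorder(i,0,H-i.shape[0],0,0,0) for i in ims]))
```

```text
shift [-1.9 -1.1 -1.7] turn [-0.02  0.18  0.02][ WARN:0@2.349] global loadsave.cpp:1063 imwrite_ Unsupported depth image for selected encoder is fallbacked to CV_8U.
```

View pics/b2.png

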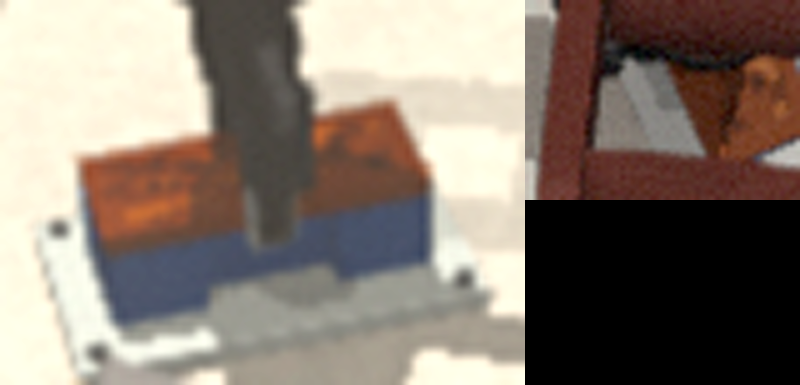

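The plate hovers over the bed with its edges close to the bed's. Left corners are (80,160) and (105,250), right corners (390,100) and (430,190). I'll fit it numerically in the same camera as the jig.

```bash
cat > sidefit.py <<'E'
from h import *
def hull2(d,roi,kind,n=120,minA=300):
    x,y,w,h=roi;im=cv2.resize(d['frame'][y:y+h,x:x+w],None,fx=4,fy=4,interpolation=cv2.INTER_CUBIC)
    H,S,V=[c.astype(int) for c in cv2.split(cv2.cvtColor(cv2.GaussianBlur(im,(0,0),1.5),cv2.COLOR_RGB2HSV))]
    m=cv2.morphologyEx(kind(H,S,V).astype(np.uint8),cv2.MORPH_OPEN,np.ones((5,5)))
    cs=[c for c in cv2.findContours(m,0,1)[0] if cv2.contourArea(c)>minA];print([cv2.boundingRect(c) for c in cs])
    c=cv2.convexHull(np.vstack(cs))[:,0].astype(float);c=np.vstack([c,c[:1]])
    s=np.r_[0,np.cumsum(np.linalg.norm(np.diff(c,axis=0),axis=1))];q=np.linspace(0,s[-1],n)
    return (np.c_[np.interp(q,s,c[:,0]),np.interp(q,s,c[:,1])]+.5)/4-.5+[x,y]
def fit(d,P,B,p0,yawfix=False):
    def f(p):return np.r_[resid(d,P,Ro.from_euler('z',p[2]).apply(B)+[p[0],p[1],0])-p[3],p[3],(p[2]-p0[2])*(1e3 if yawfix else 1)]
    r=least_squares(f,list(p0)+[0],loss='soft_l1',f_scale=.4,diff_step=1e-4,x_scale=[.01,.01,.1,1])
    print(np.round(r.x[:2]*1e3,1),'yaw',round(np.degrees(r.x[2]),2),'off',round(r.x[3],2),'rms',round(np.sqrt(np.mean(f(r.x)**2)),2));return r.x
brownS=lambda H,S,V:((H<14)|(H>172))&(S>110)&(V<190)&(V>30)
E
python3 - <<'E'
from sidefit import *
d=pickle.load(open('side2.pkl','rb'));d0=pickle.load(open('side0.pkl','rb'))
P=hull2(d,(208,178,68,33),brownS)
for z in(.054,.0558,.0575):
    print(z);fit(d,P,box(.15,.06,z,z+.01),[.567,.0325,.44]);fit(d,P,box(.15,.06,z,z+.01),[.567,.0325,.44],True)
print('jig')
Pj=hull2(d0,(205,178,75,42),lambda H,S,V:(H>100)&(H<125)&(S>60)&(V>25))
fit(d0,Pj,box(.15,.06,.012,.048),[.567,.0325,.44]);fit(d0,Pj,box(.15,.06,.012,.048),[.567,.0325,.44],True)
E
```

```text
[(36, 40, 88, 60), (164, 20, 67, 59)]
0.054
[569.1  30.3] yaw 24.64 off 0.82 rms 0.14
[569.1  30.3] yaw 25.21 off 0.82 rms 0.16
0.0558
[568.6  32.6] yaw 24.64 off 0.84 rms 0.14
[568.6  32.6] yaw 25.21 off 0.84 rms 0.16
0.0575
[568.1  34.7] yaw 24.63 off 0.87 rms 0.14
[568.1  34.7] yaw 25.21 off 0.87 rms 0.16
jig
[(48, 35, 197, 106)]
[568.   28.9] yaw 25.38 off 0.8 rms 0.19
[568.   28.9] yaw 25.21 off 0.8 rms 0.19
```

>>> arm_command(
  rows="-1 -0.5 -2 0 0.2 0; -1 -0.5 -4 0 0.2 0; -1 -0.5 -5.5 0 0.2 0; -1 -0.5 -5.5 0 0.2 0; -1 -0.5 -5.5 0 0.2 0",
)

```text
t: 6.98
tool_pos: [0.568, 0.0331, 0.1096]
tool_rot: [-3.066, -0.685, -0.001]
contact_force: [-1.0, -0.7, -1.3]
opening: 0.0593
```

>>> arm_command(
  rows="0 0 -0.8 0 0 0; 0 0 -1.6 0 0 0; 0 0 -2 0 0 0; 0 0 -2 0 0 0",
)

```text
t: 7.48
tool_pos: [0.5682, 0.0331, 0.1081]
tool_rot: [-3.066, -0.685, -0.001]
contact_force: [-1.7, 0.3, 3.2]
opening: 0.0591
```

Contact: Fz went from −1.3 to +3.2 N. I'll press slightly more so the plate seats, then open.

>>> arm_command(
  rows="0 0 -0.7 0 0 0; 0 0 -0.7 0 0 0; 0 0 -0.7 0 0 0",
)

```text
t: 7.85
tool_pos: [0.5684, 0.0331, 0.108]
tool_rot: [3.066, 0.685, 0.001]
contact_force: [-3.7, -0.1, 6.2]
opening: 0.0589
```

>>> arm_command(
  rows="0 0 0 0 0 0; 0 0 0 0 0 0; 0 0 0 0 0 0; 0 0 0 0 0 0",
  jaw=1,
)

```text
t: 8.35
tool_pos: [0.5683, 0.0331, 0.1079]
tool_rot: [3.066, 0.685, 0.001]
contact_force: [0.1, 0.3, 0.5]
opening: 0.0855
```

>>> arm_command(
  rows="0 0 20 0 0 0; 0 0 50 0 0 0; 0 0 100 0 0 0; -50 30 130 0 0 0; -100 60 140 0 0 0; -150 90 140 0 0 0; -170 140 140 0 0 0; -170 180 140 0 0 0; -170 180 140 0 0 0",
)

```text
t: 9.48
tool_pos: [0.398, 0.215, 0.2497]
tool_rot: [-3.064, -0.691, -0.005]
contact_force: [-0.0, -0.8, 0.4]
opening: 0.0854
```

Run:
```python
from sidefit import *
from station import vision
D={}
for n in('top','side'):D[n]=vision.get_image(n);pickle.dump(D[n],open(n+'3.pkl','wb'))
d0=pickle.load(open('top0.pkl','rb'))
x,y,w,h=215,130,95,110
im=np.clip(cv2.resize(D['top']['frame'][y:y+h,x:x+w,::-1],None,fx=5,fy=5,interpolation=cv2.INTER_CUBIC)*1.4,0,255)
x,y,w,h=205,170,75,60
i2=np.clip(cv2.resize(D['side']['frame'][y:y+h,x:x+w,::-1],None,fx=4,fy=4,interpolation=cv2.INTER_CUBIC)*1.2,0,255)
cv2.imwrite('pics/b3.png',np.hstack([im,cv2.copyMakeBorder(i2,0,im.shape[0]-i2.shape[0],0,0,0)]).astype(np.uint8))
P=hull2(D['top'],(225,140,75,90),brownS);fit(D['top'],P,box(.15,.06,.048,.058),[.567,.0325,.44])
P=hull2(d0,(225,140,75,90),lambda H,S,V:(H>100)&(H<125)&(S>100));fit(d0,P,box(.15,.06,.048,.048),[.567,.0325,.44])
```

```text
[(61, 52, 174, 245)]
[566.2  32.9] yaw 25.07 off 0.37 rms 0.13
[(62, 53, 175, 244)]
[566.7  32.2] yaw 25.4 off 0.29 rms 0.16
```

View pics/b3.png

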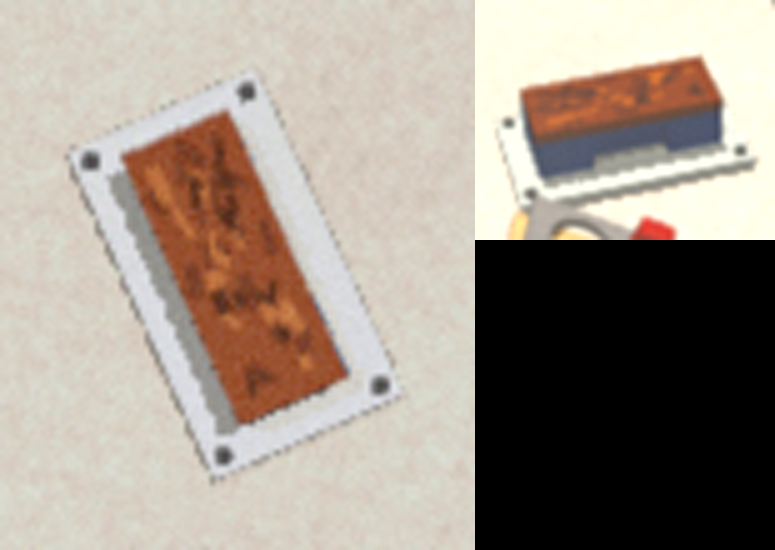

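The blank is flush: against the bed fit in the same camera it is off by (−0.5, +0.7) mm and −0.3° in yaw. Next I'll refine the pattern pose, using its red handle in both views as well.

Run:
```python
from sidefit import *
D={n:pickle.load(open(n+'0.pkl','rb')) for n in('top','side')}
red=lambda H,S,V:((H<8)|(H>170))&(S>130)
grey=lambda H,S,V:(S<45)&(V>50)&(V<TH)
d=D['top'];V=cv2.cvtColor(d['frame'],cv2.COLOR_RGB2HSV)[160:250,145:210,2];TH=np.percentile(V,95)*.78
Pp=hullpts(d,(145,160,65,90),grey)
Ph={'top':hull2(d,(160,190,22,28),red,60,100),'side':hull2(D['side'],(235,218,35,30),red,60,100)}
Bp=box(.15,.06,0,.008);Bh=box(.024,.018,.008,.044)
for zfix in(None,.0905):
  for use in(('plate','ht'),('ht','hs'),('plate','ht','hs')):
    def f(p):
        R=Ro.from_euler('z',p[3])*Ro.from_euler('y',-25,degrees=True);t=p[:3];r=[]
        if 'plate' in use:r.append(resid(d,Pp,R.apply(Bp)+t)-p[4])
        if 'ht' in use:r.append(resid(d,Ph['top'],R.apply(Bh)+t)-p[5])
        if 'hs' in use:r.append(resid(D['side'],Ph['side'],R.apply(Bh)+t)-p[6])
        r.append(p[4:]);r.append([(p[3]-.075)*(1 if 'plate' in use else 1e3)])
        if zfix:r.append([(p[2]-zfix)*1e4])
        return np.concatenate(r)
    s=least_squares(f,[.5165,.2565,.0905,.075,0,0,0],loss='soft_l1',f_scale=.4,diff_step=1e-4,x_scale=[.01,.01,.01,.1,1,1,1])
    print(zfix,use,np.round(s.x[:3]*1e3,1),round(np.degrees(s.x[3]),2),np.round(s.x[4:],2),round(np.sqrt(np.mean(f(s.x)**2)),2))
P=Rplate(4.3,25)
c=np.array([.5165,.2568,.091])
for k in(.12,0):go(c+P.apply([0,0,.030+.054+k]),P*FL,k)
print(P.apply([0,0,1]))
```

```text
[(17, 32, 37, 55)]
[(30, 28, 48, 54)]
None ('plate', 'ht') [517.5 260.8  68.4] 4.33 [-0.31  0.61  0.  ] 0.31
None ('ht', 'hs') [516.6 255.9  91.3] 4.3 [0.   0.75 1.14] 0.24
None ('plate', 'ht', 'hs') [516.5 256.4  91.7] 4.33 [0.07 0.73 1.15] 0.32
0.0905 ('plate', 'ht') [516.3 256.6  90.5] 4.32 [0.04 0.74 0.  ] 0.33
0.0905 ('ht', 'hs') [516.7 255.9  90.5] 4.3 [-0.    0.75  1.14] 0.26
0.0905 ('plate', 'ht', 'hs') [516.6 256.5  90.5] 4.38 [0.07 0.73 1.13] 0.34
0.12 shift [32.1 37.1 26.9] turn [  6.42 -24.18 -20.6 ]
0 shift [ 82.7  40.9 -81.8] turn [  6.42 -24.18 -20.6 ]
[-0.42142865 -0.03168738  0.90630779]
```

The pattern pose is consistent across the fits: (516.6, 256.3, 91) mm, yaw 4.35°. Now the pregrasp.

>>> arm_command(
  rows="8 9 7 1.6 -6 -5.2; 16 18 14 3.2 -12 -10.3; 24 28 21 4.8 -18 -15.5; 32 37 27 6.4 -24.2 -20.6; 32 37 27 6.4 -24.2 -20.6; 32 37 27 6.4 -24.2 -20.6",
)

```text
t: 10.32
tool_pos: [0.4305, 0.2494, 0.276]
tool_rot: [-3.051, -0.114, -0.674]
contact_force: [0.4, -0.2, -0.3]
opening: 0.085
```

Run:
```python
from h import *
P=Rplate(4.35,25);c=np.array([.5166,.2563,.091])
for k in(.12,.03,0):go(c+P.apply([0,0,.085+k]),P*FL,k)
```

```text
0.12 shift [-0.3  0.3  0.8] turn [ 0.07 -0.08  0.07]
0.03 shift [ 37.6   3.2 -80.7] turn [ 0.07 -0.08  0.07]
0 shift [  50.3    4.2 -107.9] turn [ 0.07 -0.08  0.07]
```

>>> arm_command(
  rows="9 1 -20 0 0 0; 19 2 -40 0 0 0; 28 2.5 -60 0 0 0; 38 3.2 -81 0 0 0; 44 3.7 -95 0 0 0; 50.3 4.2 -108 0 0 0; 50.3 4.2 -108 0 0 0; 50.3 4.2 -108 0 0 0",
)

```text
t: 11.32
tool_pos: [0.4811, 0.2537, 0.1686]
tool_rot: [-3.05, -0.114, -0.675]
contact_force: [-1.3, 0.2, 0.1]
opening: 0.0854
```

Run:
```python
from h import *
from station import vision,monitor
P=Rplate(4.35,25);c=np.array([.5166,.2563,.091])
go(c+P.apply([0,0,.085]),P*FL);print(monitor.get_obs()['contact_force'])
ims=[]
for n,(x,y,w,h,k) in {'side':(200,195,85,75,5),'top':(140,155,70,90,5)}.items():
    d=vision.get_image(n)
    ims.append(np.clip(cv2.resize(d['frame'][y:y+h,x:x+w,::-1],None,fx=k,fy=k,interpolation=cv2.INTER_CUBIC)*1.2,0,255))
H=max(i.shape[0] for i in ims);cv2.imwrite('pics/p1.png',np.hstack([cv2.copyMakeBorder(i,0,H-i.shape[0],0,0,0) for i in ims]).astype(np.uint8))
```

```text
shift [-0.3 -0.1 -0.5] turn [ 0.05 -0.04  0.07]
[-1.30146696  0.24421464  0.12608618]
```

View pics/p1.png

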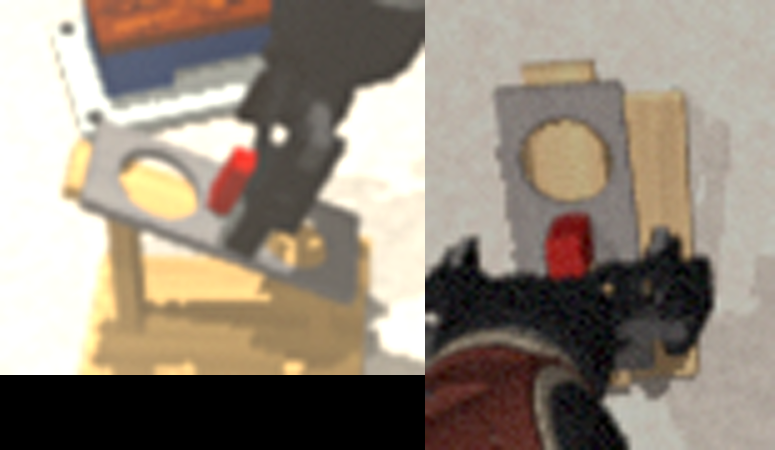

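Run:
```python
from h import *
from station import monitor
o=monitor.get_obs();R=Ro.from_rotvec(o['tool_rot']);p=o['tool_pos']
D={n:pickle.load(open(n+'0.pkl','rb')) for n in('top','side')}
for n,(x,y,u0) in {'side':(200,195,0),'top':(140,155,425)}.items():
    for q in([0,-.05,.060],[0,.05,.060],[0,-.05,.04],[0,.05,.04],[0,0,.054]):
        a=proj(D[n],[R.apply(q)+p])[0];print(n,q,np.round((a-[x,y]+.5)*5+[u0,0]))
```

```text
side [0, -0.05, 0.06] [232. 257.]
side [0, 0.05, 0.06] [250. 119.]
side [0, -0.05, 0.04] [248. 232.]
side [0, 0.05, 0.04] [265.  94.]
side [0, 0, 0.054] [246. 177.]
top [0, -0.05, 0.06] [465. 252.]
top [0, 0.05, 0.06] [673. 241.]
top [0, -0.05, 0.04] [456. 268.]
top [0, 0.05, 0.04] [668. 257.]
top [0, 0, 0.054] [567. 251.]
```

Predicted fingertip positions match the picture, e.g. top (465,252) and (673,241), and the handle lies midway between them at (568,245). Closing on the handle.

>>> arm_command(
  rows="0 0 0 0 0 0; 0 0 0 0 0 0; 0 0 0 0 0 0; 0 0 0 0 0 0; 0 0 0 0 0 0; 0 0 0 0 0 0; 0 0 0 0 0 0; 0 0 0 0 0 0; 0 0 0 0 0 0; 0 0 0 0 0 0",
  jaw=0.05,
  squeeze=60,
)

```text
t: 12.68
tool_pos: [0.4811, 0.2539, 0.1691]
tool_rot: [-3.05, -0.115, -0.676]
contact_force: [-5.0, -0.4, 4.8]
opening: 0.0172
```

>>> arm_command(
  rows="-4 -0.3 9 0 0 0; -13 -1 27 0 0 0; -21 -2 45 0 0 0; -34 -3 72 0 0 0; -46 -3 100 0 0 0; -46 -3 100 0 0 0; -46 -3 100 0 0 0",
)

```text
t: 13.55
tool_pos: [0.4347, 0.2506, 0.2677]
tool_rot: [-3.051, -0.115, -0.673]
contact_force: [-0.1, 0.2, -2.8]
opening: 0.0173
```

Run:
```python
from h import *
P=Rplate(4.35,25);c=np.array([.5166,.2563,.091])
d=P.inv().apply(np.array([.4811,.2539,.1691])-c);print('tcp in plate frame mm',d*1e3)
T=Rplate(25.2,0)
go(np.array([.5664,.0325,.058+.05])+T.apply(d*[1,0,1]),T*FL)
```

```text
tcp in plate frame mm [ 0.76026062  0.2995498  85.81930012]
 shift [ 132.4 -217.8  -73.9] turn [-6.3  24.22 20.56]
```

>>> arm_command(
  rows="17 -27 0 -0.8 3 2.6; 33 -55 0 -1.6 6 5.1; 50 -82 0 -2.4 9.1 7.7; 66 -109 0 -3.2 12.1 10.3; 83 -136 0 -3.9 15.1 12.8; 100 -164 -10 -4.7 18.2 15.4; 116 -191 -25 -5.5 21.2 18; 133 -218 -45 -6.3 24.2 20.5; 133 -218 -65 -6.3 24.2 20.5; 133 -218 -80 -6.3 24.2 20.5; 133 -218 -80 -6.3 24.2 20.5; 133 -218 -80 -6.3 24.2 20.5",
)

```text
t: 15.05
tool_pos: [0.5676, 0.0332, 0.1883]
tool_rot: [3.066, 0.685, 0.002]
contact_force: [-0.9, -0.0, -1.7]
opening: 0.0172
```

Run:
```python
from sidefit import *
from station import vision,monitor
go([.5676,.0325,.058+.0858+.02],Rplate(25.07,0)*FL)
d=vision.get_image('side');pickle.dump(d,open('side4.pkl','wb'))
dt=vision.get_image('top')
x,y,w,h=200,150,85,80
im=np.clip(cv2.resize(d['frame'][y:y+h,x:x+w,::-1],None,fx=6,fy=6,interpolation=cv2.INTER_CUBIC)*1.1,0,255)
x,y,w,h=225,180,48,40
i2=np.clip(cv2.resize(dt['frame'][y:y+h,x:x+w,::-1],None,fx=6,fy=6,interpolation=cv2.INTER_CUBIC)*1.3,0,255)
cv2.imwrite('pics/p2.png',np.hstack([im,cv2.copyMakeBorder(i2,0,im.shape[0]-i2.shape[0],0,0,0)]).astype(np.uint8))
```

```text
shift [ -0.   -0.7 -24.5] turn [ 0.01  0.09 -0.11]
```

View pics/p2.png

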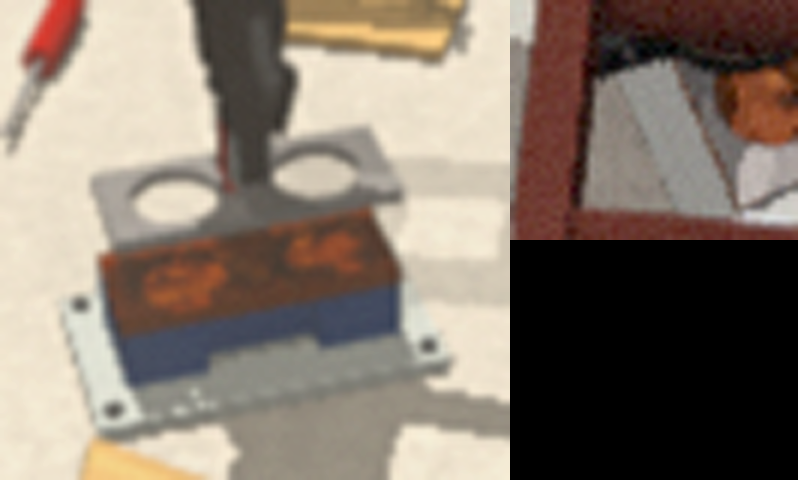

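The pattern is level above the blank and lined up by eye. Its left-end corners are (92,180) and (112,245), against (100,258) and (125,335) for the blank. The right end is at (402,195) against (400,280). A numeric check in the same camera follows.

Run:
```python
from sidefit import *
d=pickle.load(open('side4.pkl','rb'));d3=pickle.load(open('side3.pkl','rb'))
print('blank placed, side view');P=hull2(d3,(208,178,68,33),brownS);fit(d3,P,box(.15,.06,.048,.058),[.567,.0325,.44],True)
V=cv2.cvtColor(d['frame'],cv2.COLOR_RGB2HSV)[170:193,213:270,2];M=np.percentile(V,97)
for k in(.72,.78,.82):
    P=hull2(d,(213,169,56,24),lambda H,S,V:(S<55)&(V>45)&(V<M*k))
    for z in(.1005,.1025,.1045):fit(d,P,box(.15,.06,z,z+.008),[.567,.0325,.44],True)
# manual corners (far-left, far-right, near-right, near-left of top face)
uv=np.array([[92,178],[370,126],[404,188],[112,243]]);uv=(uv+.5)/6-.5+[200,150]
C=np.array([[.075,.03*s,0] for s in(-1,)]+[[-.075,-.03,0],[-.075,.03,0],[.075,.03,0]])
f=lambda p:(proj(d,Ro.from_euler('z',p[2]).apply(C)+[p[0],p[1],.1105])-uv).ravel()
r=least_squares(f,[.567,.0325,.44]);print('manual',r.x,np.degrees(r.x[2]),np.round(r.fun,2))
```

```text
blank placed, side view
[(36, 27, 196, 79)]
[568.6  30.5] yaw 25.21 off 0.85 rms 0.17
[(11, 0, 206, 91)]
[570.8  26.1] yaw 25.21 off -1.11 rms 1.54
[566.6  26.8] yaw 25.21 off -1.16 rms 1.59
[565.9  29.4] yaw 25.21 off -1.14 rms 1.6
[(9, 0, 210, 91)]
[569.4  25.2] yaw 25.21 off -1.23 rms 1.44
[568.7  27.8] yaw 25.21 off -1.21 rms 1.45
[568.1  30.5] yaw 25.21 off -1.18 rms 1.46
[(8, 0, 212, 91)]
[569.1  24.8] yaw 25.2 off -1.32 rms 1.37
[568.5  27.4] yaw 25.2 off -1.3 rms 1.38
[568.9  30.6] yaw 25.2 off -1.26 rms 1.39
manual [0.56626088 0.03489899 0.4381967 ] 25.10682122201674 [-0.38 -0.4  -0.03 -0.15  0.15  0.28  0.24  0.2 ]
```

The side view agrees within its accuracy (mask leak, about 1–2 mm), so I'll lower as planned. The gap is 44.5 mm.

>>> arm_command(
  rows="0 -0.7 -15 0 0 0; 0 -0.7 -28 0 0 0; 0 -0.7 -36 0 0 0; 0 -0.7 -40 0 0 0; 0 -0.7 -40 0 0 0; 0 -0.7 -40 0 0 0",
)

```text
t: 15.9
tool_pos: [0.5684, 0.0323, 0.1495]
tool_rot: [3.065, 0.684, 0.006]
contact_force: [0.3, -0.2, -3.2]
opening: 0.0172
```

>>> arm_command(
  rows="-0.6 0.2 -1 0 0.2 0; -0.8 0.2 -2.5 0 0.2 0; -0.8 0.2 -4 0 0.2 0; -0.8 0.2 -4 0 0.2 0; -0.8 0.2 -4 0 0.2 0",
)

```text
t: 16.52
tool_pos: [0.5676, 0.0325, 0.1454]
tool_rot: [3.066, 0.685, -0.0]
contact_force: [-0.2, -0.6, -2.0]
opening: 0.017
```

>>> arm_command(
  rows="0 0 -0.7 0 0 0; 0 0 -1.4 0 0 0; 0 0 -1.8 0 0 0; 0 0 -1.8 0 0 0",
)

```text
t: 17.02
tool_pos: [0.5679, 0.0325, 0.1451]
tool_rot: [3.066, 0.685, 0.001]
contact_force: [-4.2, -0.1, 5.9]
opening: 0.0168
```

Contact (Fz = +5.9 N). Releasing and backing off.

>>> arm_command(
  rows="0 0 0 0 0 0; 0 0 0 0 0 0; 0 0 0 0 0 0; 0 0 0 0 0 0; 0 0 0 0 0 0",
  jaw=1,
)

```text
t: 17.65
tool_pos: [0.5679, 0.0325, 0.145]
tool_rot: [3.066, 0.685, 0.0]
contact_force: [-0.2, 0.5, 0.1]
opening: 0.0854
```

>>> arm_command(
  rows="0 0 15 0 0 0; 0 0 40 0 0 0; 0 0 85 0 0 0; -50 30 110 0 0 0; -100 60 110 0 0 0; -150 90 110 0 0 0; -170 140 110 0 0 0; -170 180 110 0 0 0; -170 180 110 0 0 0; -170 180 110 0 0 0",
)

```text
t: 18.9
tool_pos: [0.3981, 0.2123, 0.2558]
tool_rot: [3.065, 0.685, 0.002]
contact_force: [-0.1, -0.1, -0.6]
opening: 0.0851
```

Run:
```python
from sidefit import *
from station import vision
D={}
for n in('top','side'):D[n]=vision.get_image(n);pickle.dump(D[n],open(n+'5.pkl','wb'))
ims=[]
for n,(x,y,w,h,k) in {'top':(225,140,70,85,6),'side':(205,165,75,60,5)}.items():
    ims.append(np.clip(cv2.resize(D[n]['frame'][y:y+h,x:x+w,::-1],None,fx=k,fy=k,interpolation=cv2.INTER_CUBIC)*1.3,0,255))
H=max(i.shape[0] for i in ims);cv2.imwrite('pics/p3.png',np.hstack([cv2.copyMakeBorder(i,0,H-i.shape[0],0,0,0) for i in ims]).astype(np.uint8))
V=cv2.cvtColor(D['top']['frame'],cv2.COLOR_RGB2HSV)[145:225,230:295];print(np.percentile(V[...,2],[5,25,50,75,95]),np.percentile(V[...,1],[5,50,95]))
```

```text
[ 94. 131. 151. 154. 158.] [  3.  20. 174.]
```

View pics/p3.png

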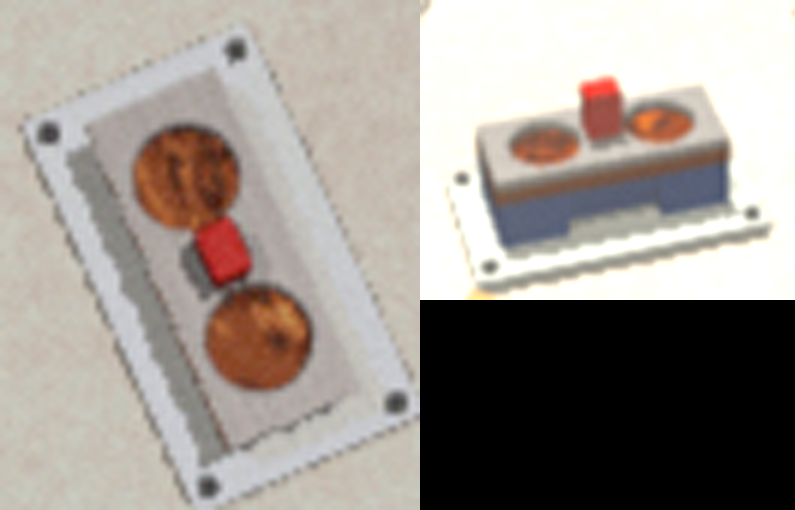

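The pattern sits squarely on the blank with its handle up. In the crop its top corners are about (88,128), (213,68), (358,392) and (230,450), with windows at (187,177) and (260,336). Final numeric check in the top camera:

Run:
```python
from sidefit import *
d=pickle.load(open('top5.pkl','rb'))
o=lambda a:(np.array(a,float)+.5)/6-.5+[225,140]
f=lambda p,C,uv:(proj(d,Ro.from_euler('z',p[2]).apply(np.array(C))+[p[0],p[1],0])-uv).ravel()
z=.066
r=least_squares(f,[.567,.0325,.44],args=([[.075,.03,z],[.075,-.03,z],[-.075,-.03,z],[-.075,.03,z]],o([[88,128],[213,68],[358,392],[230,450]])));print('corners',r.x[:2]*1e3,np.degrees(r.x[2]),np.round(r.fun,2))
# windows by mask
x,y,w,h=225,140,70,85
im=cv2.resize(d['frame'][y:y+h,x:x+w],None,fx=6,fy=6,interpolation=cv2.INTER_CUBIC)
H,S,V=[c.astype(int) for c in cv2.split(cv2.cvtColor(cv2.GaussianBlur(im,(0,0),2),cv2.COLOR_RGB2HSV))]
m=((H>3)&(H<20)&(S>90)).astype(np.uint8);m=cv2.morphologyEx(m,cv2.MORPH_OPEN,np.ones((15,15)))
cs=sorted([c for c in cv2.findContours(m,0,1)[0] if cv2.contourArea(c)>3000],key=lambda c:c[:,0,1].min())
e=[cv2.fitEllipse(c) for c in cs];print(e)
r=least_squares(f,[.567,.0325,.44],args=([[.037,0,.062],[-.037,0,.062]],o([q[0] for q in e])));print('windows',r.x[:2]*1e3,np.degrees(r.x[2]),np.round(r.fun,2))
```

```text
corners [566.033184    32.39037077] 25.107765778340113 [-0.7  -0.51  0.24 -0.11  0.54  0.25 -0.07  0.35]
[((185.77243041992188, 178.9897003173828), (100.55973052978516, 103.69979095458984), 106.28060913085938), ((258.2718200683594, 338.56768798828125), (100.85208129882812, 102.88958740234375), 92.84042358398438)]
windows [566.44773898  32.35173928] 25.414708084259225 [-0.02 -0.05  0.02  0.05]
```

The pattern measures (566.2, 32.4), the blank (566.2, 32.9) and the bed (566.7, 32.2) mm, so all are within 1 mm. Handing in.

```bash
python3 -c "
from station import workorder,monitor
print(workorder.finish_job(),monitor.get_obs()['t'])"
```

```text
the job is handed in; nothing more can be done
the job is handed in; nothing more can be done
```

The job is done and handed in. The blank lies flush on the blue bed, and the middle-sized steel pattern lies flush on the blank with its red handle up. Each plate was lowered to light contact (about 6 N) before I let go, and the last check was at about 19 s on the robot's clock.

**Final checks:** in the top camera the bed is at (566.7, 32.2) mm, the blank at (566.2, 32.9) and the pattern at about (566.2, 32.4). That is within 1 mm, with yaws of 25.1–25.4°. The last picture shows clean stacked edges and the gripper clear of everything.

**Disagreements and gaps:**
- The side camera fits were less sure: about 2 mm off in y, and the pattern mask leaked. I relied on the top camera instead.
- One overlay picture I viewed was a stale copy, because the script crashed before writing it.
- The arm never went near the jar, the spectacles or the screwdriver, but I did not measure them again at the end.

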